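Reset the yellow wiper-jig stop screw and lock it

ROBOT

A 6-joint arm with a two-finger parallel gripper is mounted at the origin on the work surface. World frame = base frame: x ahead of the robot, y to its left, z up, the work surface at z = 0. Lengths are in m, angles in rad, forces in N, time in s.
With the tool pointing down it reaches from about 0.35 to 0.975 m from the base axis. Payload 7.1 kg.
Tool frame: the origin (TCP) lies midway between the tips of the shut fingers; the grasp point (between the pads) lies 19 mm behind it; z points along the fingers, y is the line along which they close (so a half turn about z gives the same grasp; the last joint's range is limited). The gripper opens to 88 mm and grips with 3 to 60 N. Pads are 20 mm wide; open, the fingers measure 115 mm over their backs; the gripper's body (75 mm by 178 mm) begins 61 mm behind the grasp point.
Start: joints at [-0.019, 0.423, 1.63, -0, 1.089, -0.019], TCP at [0.625, 0, 0.223] pointing down, gripper open.
Joint ranges: [-3, 3], [-0.9, 2.11], [0.09, 2.58], [-1.31, 4.45], [0.11, 2.69], [-2.54, 2.54]. Speed limits (rad/s): [2.39, 2.39, 3.01, 3.14, 3.14, 3.14].

INTERFACE

Orientations are given as a unit quaternion [w, x, y, z].
In Python, from station import move_pose, movel, movej, command_gripper, wait, inverse_kinematics, read_camera, camera_info, MotionError, job_done, get_time, get_joint_pos, get_qvel, get_effort, get_tcp_pos, get_ee_rot, get_ft_force, get_ft_torque, get_grip_width, get_finger_force gives the robot as it stands. Calls block until the motion is done:
- move_pose(position, orientation): joint-space move of the TCP to a pose.
- movel(position, frame=None, v=0.15, until_force=None): straight line of the TCP; frame=None keeps the orientation; v is the mean speed in m/s. With until_force (N) it stops when the force on the tool has changed by that much, and returns True; else False.
- movej(angles): joint-space move.
- command_gripper(opening): opening from 0.0 (shut) to 1.0 (fully open); the grip force is fixed at half the most; returns when the fingers have stopped.
- wait(seconds).
- inverse_kinematics(position, orientation): joint angles nearest the present ones, or None.
- read_camera(name): name is "scene" or "side" or "wrist"; returns the picture (384x512x3 uint8, red, green, blue); there is no depth.
- camera_info(name): a dict with "intrinsics" (3x3 intrinsics, pixels), "dist" ([k1, k2, p1, p2, k3] as OpenCV has them; the pictures are not rectified), "T" (4x4, takes a point from camera to world coordinates); the wrist camera has in their place "tool_from_camera" (4x4, takes a point from camera to tool coordinates, whose origin is the TCP and whose axes are the flange's). Camera axes: x right, y up, looking along -z (the intrinsics and any distortion apply to the point x, -y, -z); pixel columns grow to the right and rows downward; lengths in m; the calibration is good to about 2 mm. A picture is of the moment at which its call begins: read the wrist's pose just before it. camera_info takes no time and is no camera call.
A pose or a line that the arm cannot do raises MotionError and nothing moves.
- job_done(): hands the job in; it is judged then, once.
Readings, each from a call of its own:
- get_time(): time.
- get_joint_pos(): joint angles.
- get_qvel(): joint speeds.
- get_effort(): joint torques, N m.
- get_tcp_pos(): TCP position.
- get_ee_rot(): TCP orientation.
- get_ft_force(): force on the tool from outside, world axes, zero at the start.
- get_ft_torque(): the same for the moment, N m.
- get_grip_width(): opening from 0.0 (shut) to 1.0 (fully open).
- get_finger_force(): force on a finger pad.
Only numpy, scipy, OpenCV 4.12 (cv2) and the standard library are available. Lean on these libraries where they do the work, as an engineer would, in place of code of your own. Each camera call takes 0.05 s, during which the arm holds its last target. There are 200 camera calls.

TASK

On the yellow stop, loosen the jam nut by swinging its red-knobbed lever counter-clockwise (seen from above) more than half-way to its loose stop, turn the T-headed stop screw until its white end points at the white mark on the bridge, then swing the lever back clockwise to its stop to lock the screw there. Do not touch the blue stop.

Things in the scene. Friction and masses are not known exactly. Their poses are not given: they have to be found in the camera images.
- yellow_stop: Fixed yellow steel bridge, top plate 120 x 90 mm (x, y), top at z 40 mm. Origin: on the shelf, under the vertical axis (z up) about which both screw and lever turn. The white mark, a bar 18 x 8 mm, stands on the plate in the +x direction, 40 to 58 mm from the axis, top at 54 mm.
- jam_lever (a joint): Jam nut lever angle, rad, counter-clockwise from above: 0 tight, 1.0 fully loose (hard stops); starts near 0. In the yellow stop's frame the lever points at 2.618 rad (from +x towards +y) + this value. Its end, 90 mm from the axis, carries an upright round red knob, 16 mm thick, z 52 to 92 mm; the lever below is 13 mm wide, 19 mm under the knob, top at z 54 mm. Stays where left; 3 N turns it.
- stop_screw (a joint): Angle of the T-headed stop screw, rad, counter-clockwise from above, from the yellow stop's +x to its white end; 0 = white end points at the mark. Starts at 0.6 to 1.3, turns from -0.7 to 1.7. Head: a black bar 13 mm wide, z 76 to 106 mm, from 34 mm behind the axis to 42 mm ahead, the last 12 mm white. Stays where left; turns at 0.06 N m.
- blue_stop: The look-alike, not to be touched: same build and sizes, but a blue bridge, with its own red-knobbed lever and T-headed screw. Origin and axes as on the yellow stop.
Things that resemble listed ones, but are neither listed nor needed, are in the scene too. Of the things that look like the yellow_stop, the middle-sized one is meant.

How it is judged:
On the way, in this order (a step that is already met when the one before it is completed fails the run):
1. the yellow stop's jam lever is swung loose (over 0.5 rad) (value of joint jam_lever above 0.5 rad), for 0.1 s.
2. with the lever loose, the screw's white end is turned to the mark (within 0.2 rad) (value of joint jam_lever above 0.4 rad and value of joint stop_screw between -0.2 and 0.2 rad), for 0.2 s.
At the end, for the whole second after the job is handed in: The yellow stop's jam lever is back home (within 0.18 rad of its tight stop) and its screw's white end points at the white mark within 0.2 rad (value of joint jam_lever below 0.18 rad and value of joint stop_screw between -0.2 and 0.2 rad); the robot touches nothing.
It fails at once if the robot touches the blue stop (contact force between blue_stop and the fingers above 1.5 N or contact force between blue_stop and the arm above 1.5 N).
It also fails if it takes over 64 s, if anything falls off the work surface, if the arm or the gripper's body presses on something with over 40 N, if the wrist force passes 120 N, or if a joint passes its speed limit or range.

## Working session

There is one attempt and no reset: what is moved stays moved. The work goes in short steps, each a Python script; the robot and the scene stay as the last script left them, time stands still between calls to the robot, and variables do not carry over. Pictures are saved under pics/ and viewed, at most 10 in all, crops included, and the job is handed in when it is done.

```bash
mkdir -p pics; python3 - <<'E'
from station import *
import cv2, numpy as np
a=read_camera("scene");b=read_camera("side")
cv2.imwrite("pics/scene0.png",cv2.resize(a[:,:,::-1],(800,600)))
cv2.imwrite("pics/side0.png",cv2.resize(b[:,:,::-1],(800,600)))
cv2.imwrite("raw_scene.png",a[:,:,::-1]);cv2.imwrite("raw_side.png",b[:,:,::-1])
for n in("scene","side"):print(camera_info(n))
print(camera_info("wrist"),get_time(),get_ee_rot(),get_tcp_pos())
E
```

```text
{'intrinsics': array([[382.50524258,   0.        , 251.02708129],
       [  0.        , 382.50524258, 191.82941648],
       [  0.        ,   0.        ,   1.        ]]), 'dist': array([-0.04280953,  0.        ,  0.        ,  0.        ,  0.        ]), 'T': array([[ 0.55251001, -0.42896234,  0.71464957,  1.07349954],
       [ 0.83314958,  0.25914579, -0.4885747 , -0.37978313],
       [ 0.02438172,  0.8653524 ,  0.50057043,  0.47563524],
       [ 0.        ,  0.        ,  0.        ,  1.        ]])}
{'intrinsics': array([[414.25348556,   0.        , 259.77282644],
       [  0.        , 414.25348556, 191.09848483],
       [  0.        ,   0.        ,   1.        ]]), 'dist': array([0.05292534, 0.        , 0.        , 0.        , 0.        ]), 'T': array([[ 0.81798218,  0.30524504, -0.48757626,  0.06956589],
       [-0.57524023,  0.43693075, -0.69151298, -0.55329139],
       [ 0.00195615,  0.84611878,  0.53299079,  0.48683788],
       [ 0.        ,  0.        ,  0.        ,  1.        ]])}
{'intrinsics': array([[302.50577802,   0.        , 255.81731517],
       [  0.        , 302.50577802, 194.12753083],
       [  0.        ,   0.        ,   1.        ]]), 'dist': array([-0.05929207,  0.        ,  0.        ,  0.        ,  0.        ]), 'tool_from_camera': array([[-2.28475856e-04,  9.58190040e-01,  2.86132478e-01,
         7.85255354e-02],
       [ 9.99999837e-01,  3.68733339e-04, -4.36304174e-04,
         2.23135851e-03],
       [-5.23568898e-04,  2.86132332e-01, -9.58189968e-01,
        -1.62774810e-01],
       [ 0.00000000e+00,  0.00000000e+00,  0.00000000e+00,
         1.00000000e+00]])} 0.1 [-4.94848150e-04  7.07120032e-01  7.07093205e-01 -4.63682881e-04] [6.24505050e-01 4.69056321e-05 2.21983820e-01]
```

View pics/scene0.png

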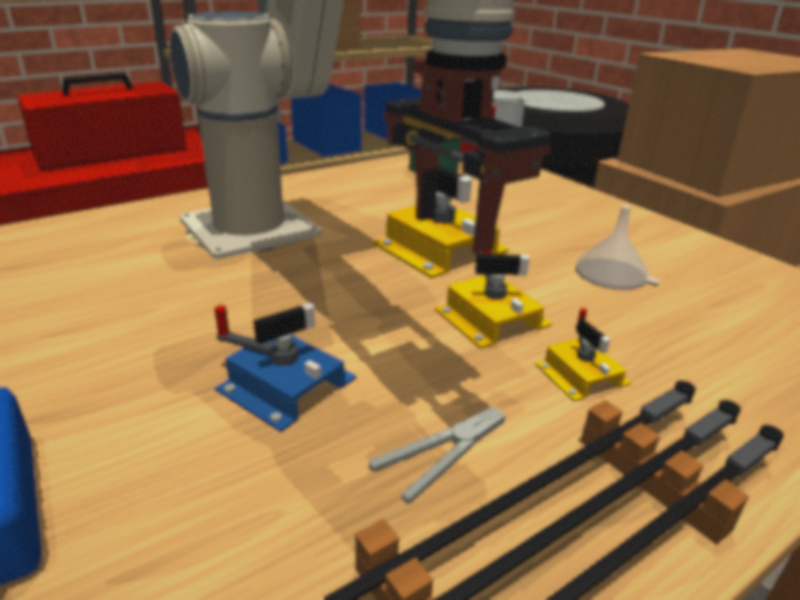

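View pics/side0.png

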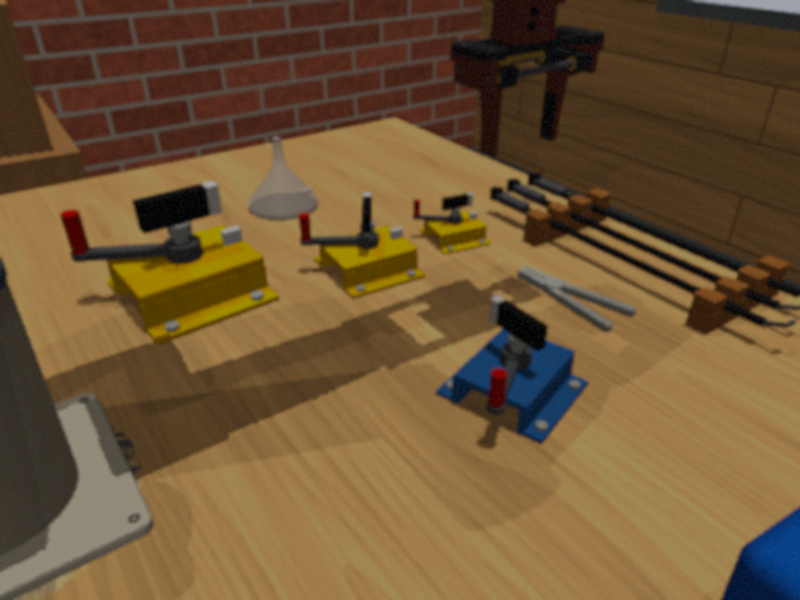

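The yellow look-alikes, in 800×600 side view pixels, are the large one at (185,260), the middle one at (368,250) and the small one at (455,225). In the scene view they are at (445,235), (495,300) and (583,362). The middle-sized one at side (368,250) / scene (495,300) is the one meant. The blue stop is at side (515,370). I'll measure the knob tops and white marks, and confirm the choice in a crop.

```bash
cat > h.py <<'E'
from station import *
import cv2, numpy as np
from scipy.optimize import least_squares
from scipy.spatial.transform import Rotation as R
def wristT():
    w,x,y,z=get_ee_rot(); T=np.eye(4); T[:3,:3]=R.from_quat([x,y,z,w]).as_matrix(); T[:3,3]=get_tcp_pos()
    return T@camera_info("wrist")["tool_from_camera"]
def cast(n,uv,z,T=None):
    c=camera_info(n); T=c["T"] if T is None else T
    p=cv2.undistortPoints(np.array([[uv]],float),c["intrinsics"],c["dist"])[0,0]
    d=T[:3,:3]@np.array([p[0],-p[1],-1]); o=T[:3,3]
    return (o+d*(z-o[2])/d[2])
def project(n,P,T):
    c=camera_info(n); q=np.linalg.inv(T)@np.r_[P,1]
    return cv2.projectPoints(np.array([[q[0],-q[1],-q[2]]]),np.zeros(3),np.zeros(3),c["intrinsics"],c["dist"])[0].ravel()
E
python3 - <<'E'
from h import *
a=cv2.imread("raw_side.png");s=cv2.imread("raw_scene.png")
def blobs(im,m,n,box,zs):
    k,l,st,ce=cv2.connectedComponentsWithStats(m.astype(np.uint8))
    for i in range(1,k):
        x,y,w,h,A=st[i]
        if A>=8 and box[0]<x<box[2] and box[1]<y<box[3]: print(n,(x,y,w,h,A),ce[i].round(1),*[cast(n,ce[i],z).round(4) for z in zs])
for n,im,box in(("side",a,(40,110,380,290)),("scene",s,(130,90,420,260))):
    f=im.astype(int);b,g,r=f[...,0],f[...,1],f[...,2]
    print("red");blobs(im,(r>100)&(g<50)&(b<50),n,box,(.072,))
    print("white");blobs(im,(f.min(2)>125)&(f.max(2)-f.min(2)<30),n,box,(.05,.091))
c1=cv2.resize(a[115:195,180:320],(800,457),interpolation=cv2.INTER_CUBIC)
cv2.imwrite("pics/crop.png",c1)
E
```

```text
red
side (np.int32(192), np.int32(137), np.int32(5), np.int32(3), np.int32(13)) [194.  137.8] [0.4574 0.2658 0.072 ]
side (np.int32(315), np.int32(236), np.int32(9), np.int32(6), np.int32(42)) [319.2 238.7] [ 0.4448 -0.1852  0.072 ]
white
side (np.int32(130), np.int32(116), np.int32(8), np.int32(4), np.int32(23)) [133.7 117.3] [0.4043 0.5194 0.05  ] [0.3729 0.4187 0.091 ]
side (np.int32(142), np.int32(145), np.int32(11), np.int32(4), np.int32(26)) [147.3 146.5] [0.3647 0.3284 0.05  ] [0.337  0.2457 0.091 ]
side (np.int32(251), np.int32(146), np.int32(5), np.int32(2), np.int32(8)) [252.6 146.4] [0.5704 0.187  0.05  ] [0.5234 0.1175 0.091 ]
side (np.int32(316), np.int32(190), np.int32(5), np.int32(3), np.int32(10)) [318.2 190.6] [ 0.5651 -0.0513  0.05  ] [ 0.5186 -0.0984  0.091 ]
red
scene (np.int32(138), np.int32(197), np.int32(6), np.int32(17), np.int32(64)) [140.7 204.1] [ 0.4247 -0.1996  0.072 ]
scene (np.int32(371), np.int32(199), np.int32(3), np.int32(4), np.int32(8)) [372.4 200.5] [0.657  0.2094 0.072 ]
white
scene (np.int32(294), np.int32(112), np.int32(7), np.int32(5), np.int3
[... 763 characters left out ...]
ene (np.int32(194), np.int32(195), np.int32(7), np.int32(4), np.int32(17)) [197.1 196.4] [ 0.4217 -0.0752  0.05  ] [ 0.4845 -0.1045  0.091 ]
scene (np.int32(385), np.int32(215), np.int32(4), np.int32(4), np.int32(11)) [386.8 216.5] [0.6931 0.2178 0.05  ] [0.7298 0.1602 0.091 ]
scene (np.int32(195), np.int32(231), np.int32(10), np.int32(6), np.int32(41)) [199.7 233.4] [ 0.5453 -0.1318  0.05  ] [ 0.5961 -0.1557  0.091 ]
scene (np.int32(385), np.int32(234), np.int32(4), np.int32(3), np.int32(8)) [386.8 234.9] [0.7352 0.1662 0.05  ] [0.7678 0.1136 0.091 ]
scene (np.int32(144), np.int32(246), np.int32(5), np.int32(3), np.int32(12)) [146.4 247.2] [ 0.5328 -0.2304  0.05  ] [ 0.5849 -0.2448  0.091 ]
```

View pics/crop.png

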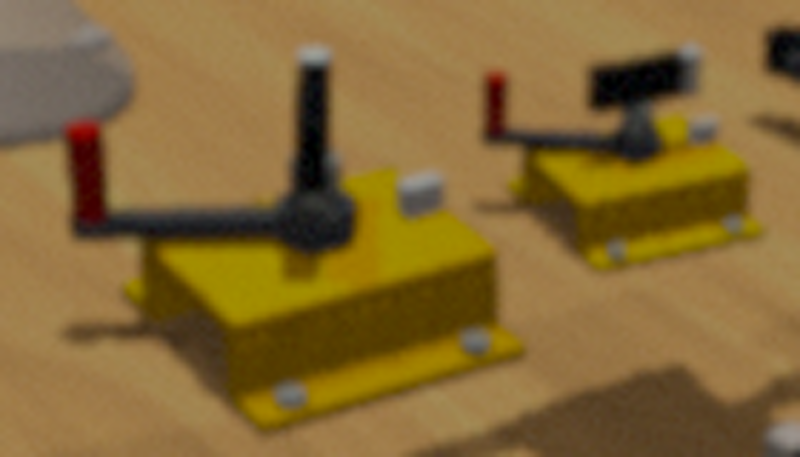

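The crop shows the middle yellow stop: knob at left, T-head roughly across the plate, mark at right. A smaller one stands behind it. The mark is at about (0.567, 0.185) and the knob top about (0.437, 0.234), so the axis is about (0.518, 0.186) with yaw near 0. Next is a look from above.

```bash
python3 - <<'E'
from h import *
move_pose([0.51,0.19,0.22],[0,.70711,.70711,0])
T=wristT();im=read_camera("wrist");np.save("T1.npy",T);cv2.imwrite("w1.png",im[:,:,::-1])
big=cv2.resize(im[:,:,::-1],(800,600))
cv2.imwrite("pics/w1.png",big)
for P in((.518,.186,.106),(.567,.185,.054),(.437,.234,.092)):print(project("wrist",np.array(P),T))
print(get_time(),get_tcp_pos(),get_ft_force())
E
```

```text
[260.81563683 193.55839386]
[303.64868727 181.21625629]
[176.33285527 141.489797  ]
1.0417 [0.51102209 0.18922786 0.22015475] [-0.3492436   0.37062837 -0.10398355]
```

View pics/w1.png

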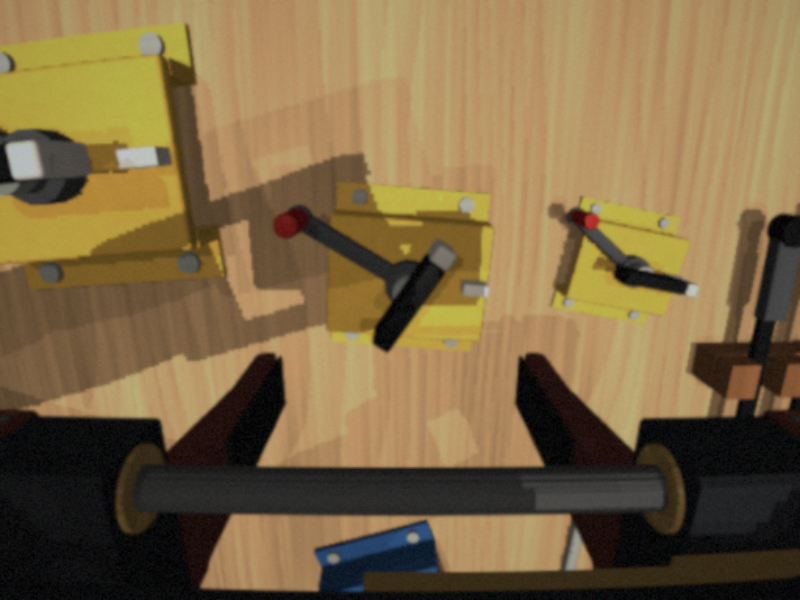

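The wrist picture shows the knob top at (288,224), the mark at (475,287), the T-head from its white end (440,248) to its black end (387,345), all in 800 scale. The large stop is at left and the blue one at the bottom, well clear.

```bash
cat > fit.py <<'E'
from h import *
def fit(K,M,A,B,T):
    """800-scale px: knob top, mark top, head white tip, head rear -> O, yaw, lever, screw"""
    k,m,a,b=[cast("wrist",np.array(p)*.64,z,T)[:2] for p,z in((K,.092),(M,.054),(A,.106),(B,.106))]
    h=a-b
    o1=b+h*34/76
    def res(p):
        o=p[:2];u=lambda t,r:o+r*np.array([np.cos(t),np.sin(t)])
        return np.r_[u(p[2],.049)-m,u(p[2]+2.618+p[3],.09)-k,o-o1]
    s=least_squares(res,[*o1,0,0]).x
    print("knob",k,"mark",m,"head len",np.linalg.norm(h),"o1",o1)
    print("O",s[:2].round(4),"yaw",s[2].round(3),"lever",s[3].round(3),"screw",(np.arctan2(h[1],h[0])-s[2]).round(3))
    return s
E
python3 - <<'E'
from fit import *
T=np.load("T1.npy")
fit((288,224),(475,286),(445,246),(382,342),T)
for p,z in(((40,160),.15),((190,250),.06),((168,158),.08)):print(cast("wrist",np.array(p)*.64,z,T).round(3))
for q in([0,1,0,0],[0,0,1,0]):print(inverse_kinematics([.437,.236,.066],q))
im=cv2.imread("w1.png")
cv2.imwrite("pics/w1c.png",cv2.resize(im[110:240,160:330],(785,600),interpolation=cv2.INTER_CUBIC))
E
```

```text
knob [0.44459929 0.23216973] mark [0.56749037 0.18288591] head len 0.07151510399388064 o1 [0.51906151 0.18726221]
O [0.5197 0.1863] yaw -0.071 lever 0.046 screw 1.084
[0.337 0.272 0.15 ]
[0.367 0.211 0.06 ]
[0.369 0.272 0.08 ]
[ 4.71206052e-01  4.91013123e-01  2.00233384e+00 -4.44089210e-16
  6.48245687e-01  2.04200238e+00]
[ 4.71206052e-01  4.91013123e-01  2.00233384e+00 -4.44089210e-16
  6.48245687e-01 -1.09959028e+00]
```

View pics/w1c.png

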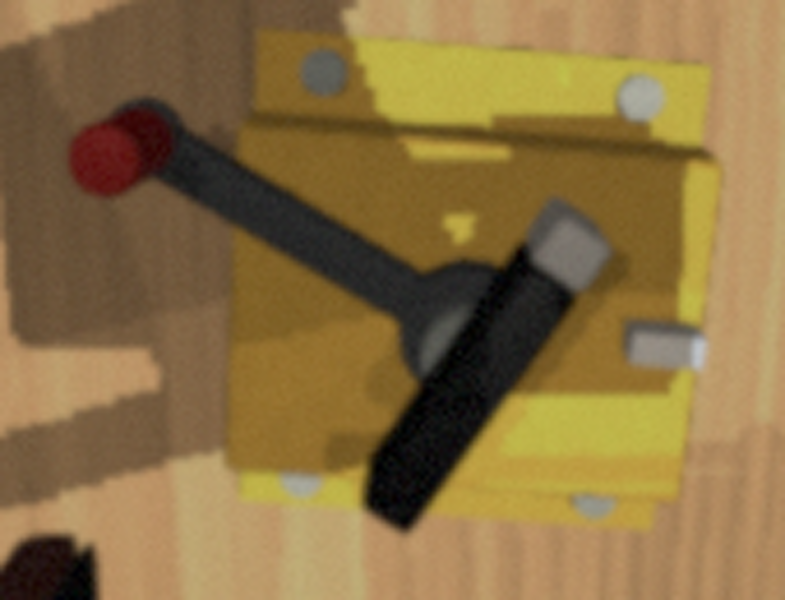

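The crop confirms the middle yellow stop: tight lever, and T-head about 60° from the mark. I'll refit with the refined pixels, then grasp the knob (fingers closing along y) and swing it 0.8 rad.

```bash
python3 - <<'E'
from fit import *
s=fit((285.5,225.3),(476,289.6),(449.5,250.3),(384.6,345),np.load("T1.npy"))
np.save("s.npy",s)
O,yaw,l0=s[:2],s[2],0.0
kn=lambda q,z=.066:[*(O+.09*np.array([np.cos(yaw+2.618+q),np.sin(yaw+2.618+q)])),z]
Q=[0,0,1,0]
command_gripper(.6)
move_pose(kn(l0,.16),Q)
print("touch",movel(kn(l0),Q,until_force=8),get_tcp_pos())
command_gripper(.05)
print("width",get_grip_width()*88,get_finger_force(),get_ft_force())
for q in np.arange(.1,.81,.1):
    movel(kn(q),Q,v=.08); print(round(q,1),get_ft_force().round(1) if hasattr(get_ft_force(),'round') else get_ft_force())
command_gripper(.6)
movel(kn(.8,.16),Q)
move_pose([0.51,0.19,0.22],[0,.70711,.70711,0])
T=wristT();im=read_camera("wrist");np.save("T2.npy",T);cv2.imwrite("w2.png",im[:,:,::-1])
cv2.imwrite("pics/w2c.png",cv2.resize(im[110:240,160:330,::-1],(785,600),interpolation=cv2.INTER_CUBIC))
print(get_time())
E
```

```text
knob [0.44300156 0.23138052] mark [0.5683346  0.18020441] head len 0.07165670023778861 o1 [0.52117642 0.18499758]
O [0.5203 0.1851] yaw -0.102 lever 0.087 screw 1.097
touch False [0.44786822 0.2380114  0.06642573]
width 15.38379450357485 30.001094341278076 [  5.23194643 -16.89968717   4.17880839]
0.1 [ 5.1 -5.9  0.4]
0.2 [ 4.  -3.6  0.6]
0.3 [ 1.6 -1.4  5.2]
0.4 [-1.7 -0.2  7.7]
0.5 [-2.2 -0.2  9.9]
0.6 [-2.9 -0.7  9. ]
0.7 [-1.5 -1.8  8.2]
0.8 [-0.6 -0.8  8.1]
9.5333
```

View pics/w2c.png

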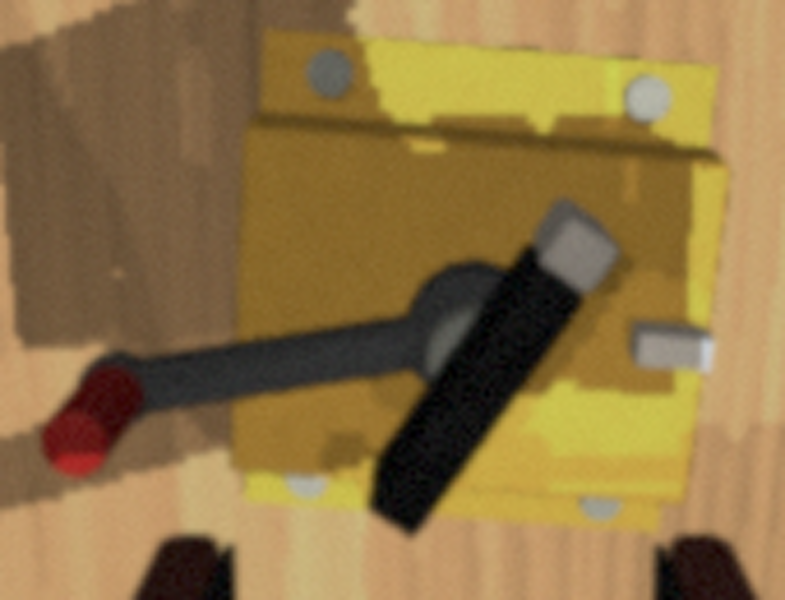

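The lever now stands at about 0.75–0.8 rad (knob at (75,440) in the crop) and the screw is still at about 1.07 rad. Next I grip the T-head at the axis and turn it to the mark.

```bash
python3 - <<'E'
from h import *
O=np.load("s.npy")[:2]
def q(t):
    x,y,z,w=(R.from_euler("z",t)*R.from_quat([1,0,0,0])).as_quat(); return [w,x,y,z]
yaw=-0.07; t0=.995
command_gripper(.6)
move_pose([*O,.18],q(t0))
print("touch",movel([*O,.083],q(t0),until_force=8))
command_gripper(.05)
print("width",get_grip_width()*88,get_ft_force(),get_ft_torque())
n=8
for t in np.linspace(t0,yaw,n+1)[1:]:
    move_pose([*O,.083],q(t)); print(round(t,2),np.round(get_ft_force(),1),np.round(get_ft_torque(),2))
wait(.3)
command_gripper(.6)
movel([*O,.18],q(yaw))
move_pose([0.51,0.19,0.22],[0,.70711,.70711,0])
T=wristT();im=read_camera("wrist");np.save("T3.npy",T);cv2.imwrite("w3.png",im[:,:,::-1])
cv2.imwrite("pics/w3c.png",cv2.resize(im[110:240,160:330,::-1],(785,600),interpolation=cv2.INTER_CUBIC))
print(get_time())
E
```

```text
touch False
width 12.570485510239351 [-9.4187129   8.67571717  7.75526042] [ 1.53510364  1.50873953 -0.10704278]
0.86 [-7.   7.6  7.6] [ 1.23  1.32 -0.09]
0.73 [-6.8  5.6  6.3] [ 0.98  1.15 -0.05]
0.6 [-5.1  4.3  6.3] [ 0.78  1.01 -0.1 ]
0.46 [-5.3  1.4  5.8] [ 0.53  0.89 -0.03]
0.33 [-4.2  0.8  6.2] [ 0.23  0.76 -0.04]
0.2 [-4.  -2.4  5.5] [-0.07  0.71 -0.09]
0.06 [-3.8 -4.7  5.5] [-0.41  0.59 -0.08]
-0.07 [-2.7 -6.1  6.8] [-0.73  0.53 -0.08]
17.2833
```

View pics/w3c.png

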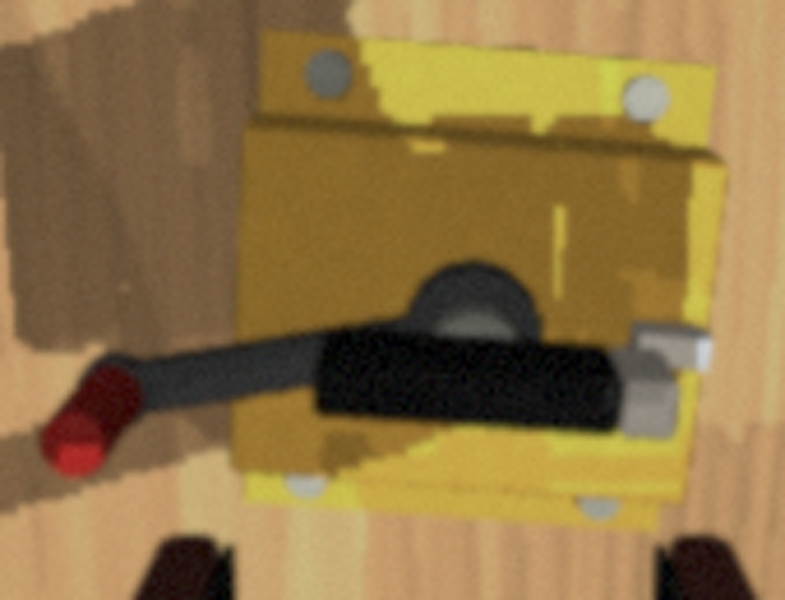

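The T-head now lies parallel to the plate edges and points at the mark; its white end at (650,400) in the crop is offset only by parallax. Next I swing the lever back.

```bash
python3 - <<'E'
from h import *
O=np.load("s.npy")[:2];yaw=-.07
kn=lambda q,z=.066:[*(O+.09*np.array([np.cos(yaw+2.618+q),np.sin(yaw+2.618+q)])),z]
Q=[0,0,1,0]
command_gripper(.6)
move_pose(kn(.77,.16),Q)
print("touch",movel(kn(.77),Q,until_force=8))
command_gripper(.05)
print("width",get_grip_width()*88)
for q in [.67,.57,.47,.37,.27,.17,.08]:
    movel(kn(q),Q,v=.08); print(q,np.round(get_ft_force(),1))
print("stop",movel(kn(-.05),Q,v=.03,until_force=15),np.round(get_ft_force(),1))
p=np.array(get_tcp_pos())[:2]-O;print("lever",np.arctan2(p[1],p[0])-yaw-2.618)
command_gripper(.6)
p=get_tcp_pos();movel([p[0],p[1],.16],Q)
move_pose([0.51,0.19,0.22],[0,.70711,.70711,0])
T=wristT();im=read_camera("wrist");np.save("T4.npy",T);cv2.imwrite("w4.png",im[:,:,::-1])
cv2.imwrite("pics/w4c.png",cv2.resize(im[110:240,160:330,::-1],(785,600),interpolation=cv2.INTER_CUBIC))
print(get_time())
E
```

```text
touch False
width 15.470700885700827
0.67 [-2.  -1.1  5.2]
0.57 [-4.9  0.7  8.3]
0.47 [-5.2  0.7  7.7]
0.37 [-5.5  2.1  5.9]
0.27 [-5.6  3.   2.7]
0.17 [-5.3  3.6  1.5]
0.08 [-3.9  3.4  0.4]
stop True [ 0.3 -3.6  6.8]
lever 0.005495717162077085
25.3833
```

View pics/w4c.png

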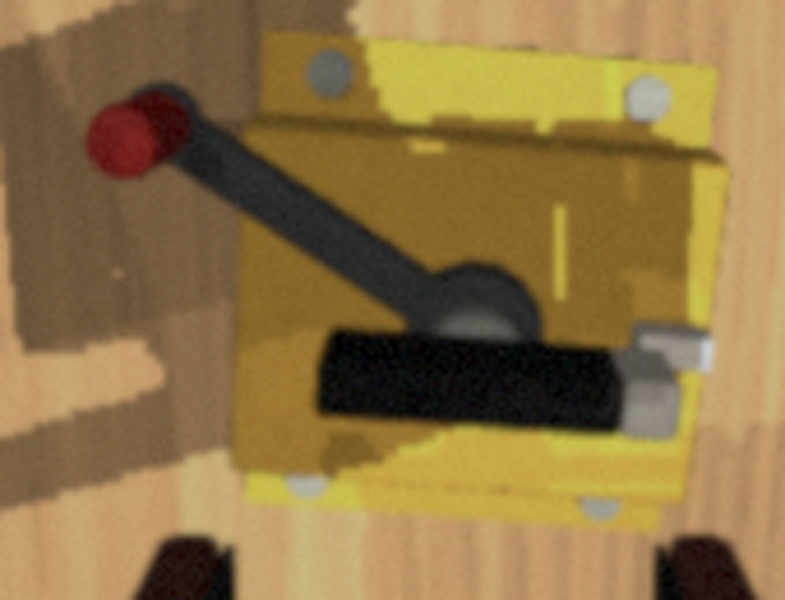

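The lever is at its tight stop, slightly further clockwise than where it started. The screw is still aligned with the mark and the arm is clear.

```bash
python3 -c "
from station import *
print(job_done())"
```

```text
the job is handed in; nothing more can be done
None
```

The job is handed in at about 25 s of the 64 s limit: on the middle-sized yellow stop, I loosened the lever to about 0.77 rad, turned the screw to point at the white mark, and swung the lever back to its tight stop, all without going near the blue stop.

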